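# Slide the air-duster can home without tipping it

## Robot

A 7-joint arm with a two-finger parallel gripper is mounted at the origin on a cart in front of the work surface, level with it; the furniture and walls round the work are solid. World frame = base frame: x ahead of the robot, y to its left, z up, the work surface at z = 0. Lengths are in mm, angles in degrees, forces in N, time in s.
With the tool pointing down it reaches from about 400 to 875 mm from the base axis. Payload 4.4 kg.
Tool frame: the origin (TCP) lies at the very end of the fingers, on their centre line; the grasp point (between the pads) lies 19 mm behind it; z points along the fingers, y is the line along which they close (so a half turn about z gives the same grasp; the last joint's range is limited). The gripper opens to 85 mm and grips with 20 to 120 N. Pads are 22 mm wide; open, the fingers measure 114 mm over their backs; the gripper's body (76 mm by 85 mm) begins 54 mm behind the grasp point. The pads swing forward as they close: fully open they stand 13 mm farther back than shut.
Start: joints at [-72.239, 36.005, 2.206, 86.941, -1.547, 57.084, -1.146], TCP at [238.538, 604.663, 231.313] pointing down, gripper open.
Joint ranges: [-175.42, 175.42], [-21.48, 121.26], [-71.46, 75.88], [10.55, 141.38], [-63.04, 243.04], [13.31, 113.54], [-168.57, 168.57]. Speed limits (degrees/s): [147.25, 147.25, 180, 180, 180, 180, 180].

## Interface

Orientations are given as [roll, pitch, yaw] about the fixed x, y, z axes, in that order (R = Rz(yaw) Ry(pitch) Rx(roll)).
In Python, from cell import bot gives the robot as it stands. The module is installed in compiled form; this text tells all that it offers.
- The arm moves only by the tool step_arm, never from a script. Its arguments are lists of equal length, an entry for each row: "jaw": the opening, from 0 (shut) to 1 (fully open); "offset": the shift along the tool's x, y, z in m, a list of three; "rotation": the turn, a rotation vector about the tool's x, y, z in rad, a list of three. In form: {"jaw": [jaw, ...], "offset": [[x, y, z], ...], "rotation": [[rx, ry, rz], ...]}. A call has 1 to 5 rows; each row shifts and turns the commanded pose from where the row before left it, along the tool's axes as they then stand; what a row does not reach is not made up. A row lasts 1/8 s, in which the tool goes at most 62.5 mm and 10.7 degrees, less where a joint would pass 70% of its speed; a pose out of reach is approached as far as the arm can. A call is refused whole if a number of a shift passes 0.0625 or a number of a turn 0.188, either way. A call with a gripper value outside its range is refused whole. The fingers move at their own pace and stop on an object; "squeeze" is the grip in N (left out, the last holds). Time passes only in rows, so rows that do not move let the fingers close. It gives the time, the measured TCP pose, the force, the opening and the grip force at its end, in the units of the state.
- bot.read_state(): the state, without advancing time (a new reading comes with each control period).
- bot.capture(name): name is "side" or "top" or "wrist"; returns a dict with "img" (384x512x3 uint8, red, green, blue), "intrinsics" (3x3 intrinsics, pixels), "R" (3x3) and "t" (3): a world point X has camera coordinates R X + t; the wrist camera has in their place "tool_from_camera" (4x4, takes a point from camera to tool coordinates, whose origin is the TCP and whose axes are the flange's). Camera axes: x right, y down, z forward; pixel columns grow to the right and rows downward; lengths in mm; the calibration is good to about 2 mm. A picture is of the moment at which its call begins: read the wrist's pose just before it. There is no depth.
- bot.close_job(): hands the job in; it is judged then, once.
Trained networks look in a picture, given as the dict that the camera call returned (one of the last four; its "shot" number tells which), for a name from the list of things; names that differ only in an ending like _2 or _b are one class to them, and where a whole thing is asked for, a point or a joint stands for the part that bears it (a point fixed in the world has none). Each returns a list of dicts, best first, with "conf" (0 to 1); they miss things now and then, are a little off and sometimes report something else, mostly with a low value. They report only what shows in the picture. A call takes as long as a camera call.
- bot.spot_in(picture, target): "centre" ([column, row] in pixels, amid what is visible of it).
The state is a dict: "clock": time; "joints": joint angles; "qvel": joint speeds; "tau": joint torques, N m; "eef_pos": TCP position; "ee_rot": TCP orientation; "force": force on the tool from outside, world axes, zero at the start; "moment": the same for the moment, N m; "gripper_width": finger opening in mm; "gripper_force": force on a finger pad.
Only numpy, scipy, OpenCV 4.12 (cv2) and the standard library are available. Lean on these libraries where they do the work, as an engineer would, in place of code of your own. Each camera call takes 0.05 s, during which the arm holds its last target. There are 200 camera calls.

## Task

Push the tall blue air-duster can across the worktop into the blue holder until it is fully home against the holder's back wall. Only push it, gently, with the fingertips so that it slides upright: do not pinch, lift or topple it. Leave the red can in its red holder and the small office things where they are, then draw the fingers back clear.

Things in the scene. Friction and masses are not known exactly. Their poses are not given: they have to be found in the camera images.
- blue_can: loose closed spray can, blue with white label band and black cap, upright: 52 mm diameter to 150 mm height, cap 35 mm diameter above, 205 mm tall, about 0.3 kg, centre of mass about 85 mm up. Origin at the centre of its underside, z up its axis; yaw is free. It slides if pushed below about 30 mm height and topples if pushed high up, also by a gripper body leaning on its upper part.
- blue_holder: blue U-shaped fence fixed to the worktop, no floor, open at -x; push in along +x. Walls 36 mm high, 4 mm thick, 60 mm apart inside. Origin on the worktop under the axis of a fully parked can; inner face of the back wall at x = +26 mm. Side walls reach to x = -8 mm, then lips flare to a mouth about 82 mm wide at x = -23 mm, so a parked can's near side sticks out in front.
- red_holder: the same kind of fixed fence in red, same size and axes; already occupied by the red can
- red_can: loose can of the same size as the blue one but red, parked in the red holder; leave it there. Origin at the centre of its underside.
- label_box: cream cardboard box of labels, 65x105x40 mm, loose, a bystander; origin at the centre of its underside
- eraser: dark grey and white eraser, 22x56x13 mm, loose, a bystander; origin at the centre of its underside
- sticky_notes: pad of yellow sticky notes, 75x74x12 mm, loose, a bystander; origin at the centre of its underside

How it is judged:
By the outcome, as a careful person would: the job done as asked, in the order asked, and still so for the second after the job is handed in, with the robot touching nothing.
It also fails if it takes over 61 s, if anything falls off the work surface, if the arm or the gripper's body presses on something with over 40 N, if the wrist force passes 120 N, or if a joint passes its speed limit or range.

## Working session

There is one attempt and no reset: what is moved stays moved. The work goes in short steps, Python scripts to look and compute and a tool call to move; the robot and the scene stay as the last step left them, time stands still between calls to the robot, and variables do not carry over. Pictures are saved under pics/ and viewed, at most 10 in all, crops included, and the job is handed in when it is done.

Besides the shell and the picture viewer there is one more tool, called after "Emit:" as name(argument=value, ...) on one line, values as JSON. step_arm: Moves the arm, as the interface text tells. Its arguments: {"type":"object","properties":{"jaw":{"type":"array"},"offset":{"type":"array"},"rotation":{"type":"array"},"squeeze":{"type":"number"}},"required":["jaw","offset","rotation"]}

```bash
mkdir -p pics
cat > h.py <<'E'
import numpy as np, cv2
from cell import bot
from scipy.spatial.transform import Rotation as Ro
def ray(p,px):
    K=np.array(p["intrinsics"]);R=np.array(p["R"]);t=np.array(p["t"])
    d=R.T@np.linalg.inv(K)@np.array([px[0],px[1],1.]);return -R.T@t,d
def onz(p,px,z):
    o,d=ray(p,px);return o+d*(z-o[2])/d[2]
def proj(p,X):
    c=np.array(p["R"])@np.array(X,float)+np.array(p["t"]);c=np.array(p["intrinsics"])@c;return c[:2]/c[2]
def save(p,n): cv2.imwrite("pics/"+n+".png",cv2.cvtColor(p["img"],cv2.COLOR_RGB2BGR))
E
python3 - <<'E'
from h import *
s=bot.read_state();print(s["clock"],s["eef_pos"],s["ee_rot"])
for c in("top","side"):
    p=bot.capture(c);save(p,c+"1");print(c,"cam",np.round(-np.array(p["R"]).T@p["t"]))
    for n in("blue_can","blue_holder","red_can","red_holder","label_box","eraser","sticky_notes"):
        print(n,[(np.round(d["centre"]),round(d["conf"],2),np.round(onz(p,d["centre"],0)[:2])) for d in bot.spot_in(p,n)[:2]])
print(bot.read_state()["clock"])
E
```

```text
0.0 [238.29616721 604.07268945 230.39592466] [-1.79891387e+02  1.89505518e-03  1.58469664e+02]
top cam [ 399.    3. 1124.]
blue_can [(array([268., 221.]), 0.77, array([548., -60.]))]
blue_holder [(array([207., 164.]), 0.77, array([717., 122.]))]
red_can [(array([291., 165.]), 0.94, array([ 714., -129.]))]
red_holder [(array([278., 171.]), 0.57, array([696., -91.]))]
label_box [(array([144., 203.]), 0.57, array([598., 299.]))]
eraser [(array([269., 222.]), 0.69, array([542., -61.]))]
sticky_notes [(array([354., 164.]), 0.65, array([ 720., -319.]))]
side cam [ 273. -639.  681.]
blue_can [(array([239., 185.]), 0.91, array([590.,  46.])), (array([362., 270.]), 0.55, array([ 716., -321.]))]
blue_holder [(array([265., 155.]), 0.62, array([717., 136.]))]
red_can [(array([306., 182.]), 0.68, array([761., -23.]))]
red_holder [(array([312., 219.]), 0.6, array([ 699., -147.]))]
label_box [(array([208., 131.]), 0.96, array([612., 327.]))]
eraser [(array([276., 273.]), 0.62, array([ 541., -245.]))]
sticky_notes [(array([363., 270.]), 0.58, array([ 717., -323.]))]
0.8
```

View pics/top1.png

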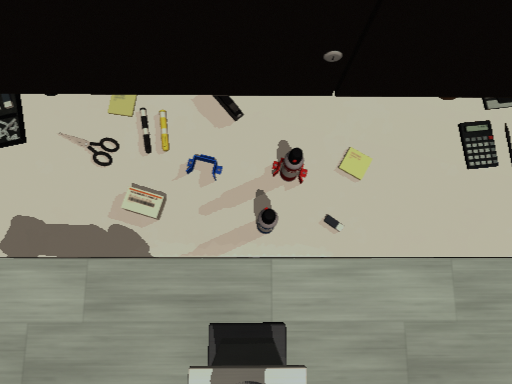

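View pics/side1.png

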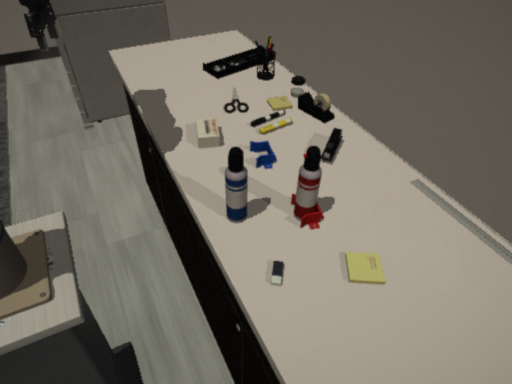

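The top view shows the holder at about (205,165) with its mouth facing down-image (−x), the blue can at about (267,222), and the red can parked at about (290,170). The side view shows the blue can at (237,185), base about (237,215), and the blue holder at (263,154). I'll zoom in on both.

Run:
```python
from h import *
a=cv2.imread("pics/top1.png")[140:250,180:310];b=cv2.imread("pics/side1.png")[130:240,200:330]
f=lambda i:cv2.resize(i,None,fx=4.5,fy=4.5,interpolation=cv2.INTER_CUBIC)
a=f(a)[:, :400*2];b=f(b)
im=np.vstack([a,b]);im=np.hstack([cv2.resize(a,(400,338)),cv2.resize(b,(400,338))]);cv2.imwrite("pics/z1.png",im)
for c in("top","side"):
    p=bot.capture(c);hsv=cv2.cvtColor(p["img"],cv2.COLOR_RGB2HSV)
    m=cv2.inRange(hsv,(105,120,40),(125,255,255))
    n,l,s,ce=cv2.connectedComponentsWithStats(m)
    for i in range(1,n):
        if s[i,4]>8: print(c,s[i],ce[i].round(1),onz(p,ce[i],0)[:2].round(),onz(p,ce[i],20)[:2].round())
    for q,z in(((268.5,216),200),((266,227),0)) if c=="top" else (((236,152),200),((237,217),0)): print(c,q,z,onz(p,q,z).round())
```

```text
top [186 154  36  24 254] [203.9 163.1] [719. 130.] [714. 127.]
top (268.5, 216) 200 [533. -50. 200.]
top (266, 227) 0 [529. -53.   0.]
side [251 142  25  26 374] [263.4 153.7] [716. 142.] [703. 120.]
side [226 179  20   8  92] [235.4 182.8] [585.  59.] [576.  39.]
side [227 207  18  13 162] [235.5 213.6] [536. -46.] [528. -64.]
side (236, 152) 200 [536. -56. 200.]
side (237, 217) 0 [535. -59.   0.]
```

View pics/z1.png

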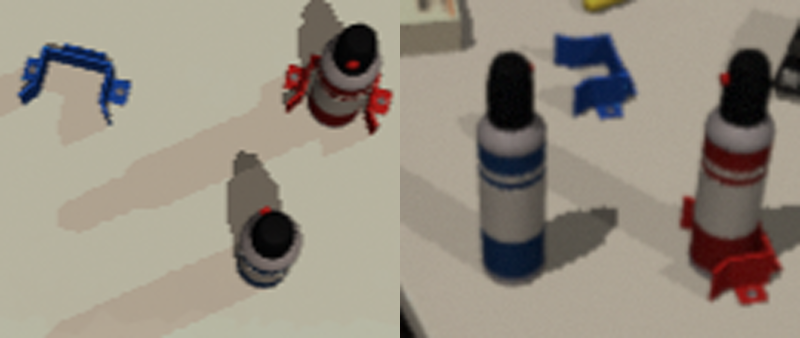

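The zoom shows the blue can base centred near (−54 mm in y), with the U-shaped holder's back wall tilted a little clockwise and its mouth clear. I'll fit the holder's pose against the silhouettes in both views.

```bash
cat > fit.py <<'E'
from h import *
from scipy.optimize import differential_evolution as DE
def outline(): # wall centre-line in holder frame
    return [(-23,41),(-8,32),(28,32),(28,-32),(-8,-32),(-23,-41)]
def render(p,x,y,w,ss=4):
    c,s=np.cos(w),np.sin(w);m=np.zeros((384*ss,512*ss),np.uint8);o=outline()
    for a,b in zip(o[:-1],o[1:]):
        n=np.array([-(b[1]-a[1]),b[0]-a[0]],float);n*=2/np.linalg.norm(n)
        pts=[]
        for q in(a,b):
            for g in(n,-n):
                u=np.array(q)+g
                for z in(0,36): pts.append(proj(p,[x+c*u[0]-s*u[1],y+s*u[0]+c*u[1],z]))
        h=cv2.convexHull(np.float32((np.array(pts)+.5)*ss)).astype(np.int32);cv2.fillConvexPoly(m,h,255)
    return cv2.resize(m,(512,384),interpolation=cv2.INTER_AREA)/255.
def mask(p,lo=(105,120,40),hi=(125,255,255)):
    m=cv2.inRange(cv2.cvtColor(p["img"],cv2.COLOR_RGB2HSV),lo,hi);n,l,s,ce=cv2.connectedComponentsWithStats(m)
    return m,l,s,ce
E
python3 - <<'E'
from fit import *
P={c:bot.capture(c) for c in("top","side")};M={}
for c in P:
    m,l,s,ce=mask(P[c]);i=1+np.argmax(s[1:,4]);M[c]=(l==i).astype(float)
for cs in(("top",),("side",),("top","side")):
    f=lambda v:sum(np.abs(render(P[c],v[0],v[1],v[2],3)-M[c]).sum()/M[c].sum() for c in cs)
    r=DE(f,[(660,730),(95,155),(-.7,.3)],popsize=10,maxiter=25,seed=1);print(cs,r.x[:2].round(1),np.degrees(r.x[2]).round(1),r.fun.round(2))
w=bot.capture("wrist");print(np.array(w["tool_from_camera"]).round(2));print(bot.read_state()["clock"])
E
```

```text
('top',) [702.2 131. ] -12.0 0.46
('side',) [698.9 124.7] -14.1 0.27
('top', 'side') [701.5 129.2] -13.8 0.79
[[-0.0000e+00 -9.6000e-01 -2.8000e-01  6.8900e+01]
 [ 1.0000e+00 -0.0000e+00 -0.0000e+00 -1.1000e-01]
 [ 0.0000e+00 -2.8000e-01  9.6000e-01 -1.4336e+02]
 [ 0.0000e+00  0.0000e+00  0.0000e+00  1.0000e+00]]
1.05
```

Emit:
step_arm(jaw=[0.35,0.35,0.35,0.35,0.35], offset=[[0,0,0],[0,0,0],[0,0,0],[0,0,0],[0,0,0]], rotation=[[0,0,0.18],[0,0,0.18],[0,0,0.18],[0,0,0.18],[0,0,0.18]])

```text
clock: 1.68
eef_pos: [238.5, 604.7, 231.3]
ee_rot: [-180.0, -0.0, 106.6]
force: [-0.1, -0.6, 0.3]
gripper_width: 29.7
gripper_force: 0.0
```

Emit:
step_arm(jaw=[0.35,0.35,0.35,0.35,0.35], offset=[[0,0,-0.01],[0,0,-0.01],[0,0,-0.01],[-0.042,0.045,0],[-0.042,0.045,0]], rotation=[[0,0,0.166],[0,0,0.166],[0,0,0.166],[0,0,0],[0,0,0]])

```text
clock: 2.3
eef_pos: [310.2, 503.6, 261.3]
ee_rot: [180.0, -0.0, 78.5]
force: [0.8, -0.4, 0.7]
gripper_width: 29.8
gripper_force: 0.0
```

Emit:
step_arm(jaw=[0.35,0.35,0.35,0.35,0.35], offset=[[-0.042,0.045,0],[-0.042,0.045,0],[-0.042,0.045,0],[-0.042,0.045,0],[-0.051,0.019,0]], rotation=[[0,0,0],[0,0,0],[0,0,0],[0,0,0],[0,0,0]])

```text
clock: 2.92
eef_pos: [463.0, 247.5, 261.6]
ee_rot: [179.9, -0.0, 78.3]
force: [0.5, -0.9, 0.0]
gripper_width: 29.6
gripper_force: 0.0
```

Emit:
step_arm(jaw=[0.35,0.35,0.35,0.35,0.35], offset=[[-0.051,0.019,0],[-0.051,0.019,0],[-0.051,0.019,0],[-0.051,0.019,0],[-0.051,0.019,0]], rotation=[[0,0,0],[0,0,0],[0,0,0],[0,0,0],[0,0,0]])

```text
clock: 3.55
eef_pos: [502.4, -20.8, 261.6]
ee_rot: [180.0, -0.0, 78.4]
force: [1.3, -0.2, -0.2]
gripper_width: 29.8
gripper_force: 0.0
```

Emit:
step_arm(jaw=[0.35,0.35,0.35], offset=[[-0.051,0.019,0],[-0.051,0.019,0],[0,0,0]], rotation=[[0,0,0],[0,0,0],[0,0,0]])

```text
clock: 3.92
eef_pos: [518.6, -132.7, 261.8]
ee_rot: [179.9, 0.2, 77.9]
force: [-0.6, 0.2, 0.5]
gripper_width: 29.9
gripper_force: 0.0
```

Emit:
step_arm(jaw=[0.35,0.35,0.35,0.35,0.35], offset=[[0,0,0],[0,0,0],[0,0,0],[0,0,0],[0,0,0]], rotation=[[0,0.157,0],[0,0.157,0],[0,0.157,0],[0,0.157,0],[0,0.157,0]])

```text
clock: 4.55
eef_pos: [519.3, -126.5, 262.2]
ee_rot: [179.8, -45.3, 78.5]
force: [-0.0, 0.6, -1.0]
gripper_width: 30.1
gripper_force: 0.0
```

Run:
```python
from h import *
s=bot.read_state();print(s["clock"],np.round(s["eef_pos"],1),np.round(s["ee_rot"],1),np.round(s["joints"]))
p=bot.capture("wrist");save(p,"w1");print([(np.round(d["centre"]),d["conf"]) for d in bot.spot_in(p,"blue_can")])
```

```text
4.55 [ 519.3 -126.5  262.2] [179.8 -45.3  78.5] [ 29.  37.  10. 100. -47.  76.  53.]
[(array([258., 216.]), 0.66)]
```

View pics/w1.png

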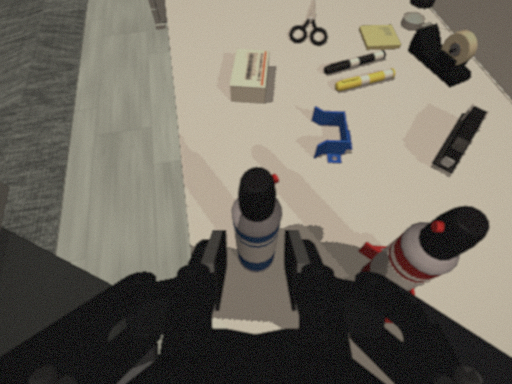

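The wrist view shows the blue can at (257,215), centred between the fingers. The holder is at (333,135) with its mouth to the left, and the red can is well off to the right.

Emit:
step_arm(jaw=[0.35,0.35,0.35,0.35,0.35], offset=[[-0.035,0,0.035],[-0.035,0,0.035],[-0.035,0,0.035],[-0.035,0,0.035],[-0.02,0,0.02]], rotation=[[0,0,0],[0,0,0],[0,0,0],[0,0,0],[0,0,0]])

```text
clock: 5.28
eef_pos: [518.9, -124.7, 33.6]
ee_rot: [-179.9, -44.9, 78.5]
force: [0.3, 0.2, 0.0]
gripper_width: 29.8
gripper_force: 0.0
```

Emit:
step_arm(jaw=[0.35,0.35], offset=[[0,0,0],[0,0,0]], rotation=[[0,0,0],[0,0,0]])

```text
clock: 5.52
eef_pos: [519.8, -126.2, 36.6]
ee_rot: [179.8, -44.9, 78.6]
force: [0.4, -0.3, -0.0]
gripper_width: 30.1
gripper_force: 0.0
```

Emit:
step_arm(jaw=[0.35,0.35,0.35,0.35,0.35], offset=[[-0.008,0,0.008],[-0.008,0,0.008],[0.007,0,0.007],[0.007,0,0.007],[0.007,0,0.007]], rotation=[[0,0,0],[0,0,0],[0,0,0],[0,0,0],[0,0,0]])

```text
clock: 6.15
eef_pos: [525.0, -96.7, 12.7]
ee_rot: [180.0, -45.0, 78.4]
force: [-0.7, 0.7, 0.8]
gripper_width: 29.7
gripper_force: 0.0
```

Emit:
step_arm(jaw=[0.35,0.35,0.35], offset=[[0.004,0,0.004],[0.004,0,0.004],[0.004,0,0.004]], rotation=[[0,0,0],[0,0,0],[0,0,0]])

```text
clock: 6.52
eef_pos: [528.3, -81.1, 12.4]
ee_rot: [180.0, -45.0, 78.4]
force: [-0.2, -0.4, 0.3]
gripper_width: 29.7
gripper_force: 0.0
```

Run:
```python
from h import *
p=bot.capture("wrist");q=bot.capture("side");t=bot.capture("top")
a=p["img"];b=cv2.resize(q["img"][110:290,150:390],None,fx=1.6,fy=1.6)
im=np.zeros((384,512+b.shape[1],3),np.uint8);im[:,:512]=a;im[:b.shape[0],512:]=b
im=im[:,:];im=cv2.resize(im,(800,int(384*800/im.shape[1])));cv2.imwrite("pics/c1.png",im[:,:,::-1])
```

```text
(no output)
```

View pics/c1.png

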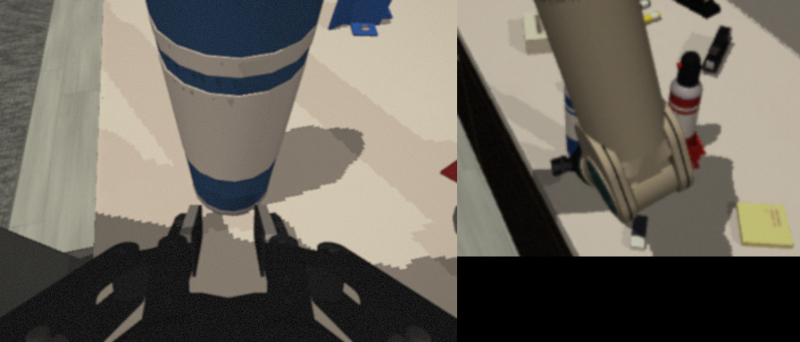

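The wrist view shows the can upright and centred between the fingertips, base at about (230,210), about to touch. I'll start the sideways push.

Emit:
step_arm(jaw=[0.35,0.35,0.35,0.35,0.35], offset=[[0.003,0,0.003],[0.004,0,0.004],[0.005,0,0.005],[0.006,0,0.006],[0.006,0,0.006]], rotation=[[0,0,0],[0,0,0],[0,0,0],[0,0,0],[0,0,0]])

```text
clock: 7.3
eef_pos: [534.9, -47.2, 12.2]
ee_rot: [-180.0, -45.0, 78.4]
force: [0.0, -1.4, -0.2]
gripper_width: 29.9
gripper_force: 1.1
```

Emit:
step_arm(jaw=[0.35,0.35,0.35,0.35,0.35], offset=[[0.006,0,0.006],[0.006,0,0.006],[0.006,0,0.006],[0.006,0,0.006],[0.006,0,0.006]], rotation=[[0,0,0],[0,0,0],[0,0,0],[0,0,0],[0,0,0]])

```text
clock: 7.92
eef_pos: [543.7, -5.9, 12.3]
ee_rot: [-180.0, -45.0, 78.4]
force: [0.6, -2.4, -1.4]
gripper_width: 29.6
gripper_force: 1.0
```

Run:
```python
from h import *
p=bot.capture("wrist");t=bot.capture("top")
im=np.hstack([cv2.resize(p["img"],(400,300)),cv2.resize(t["img"][130:250,170:330],(400,300))]);cv2.imwrite("pics/c2.png",im[:,:,::-1])
```

```text
(no output)
```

View pics/c2.png

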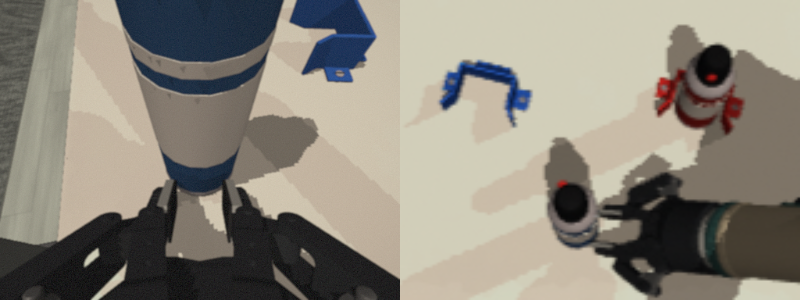

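The can slides upright, still cradled between the fingertips: at (200,180) in the left half and about (575,215) in the top crop. I'll continue.

Emit:
step_arm(jaw=[0.35,0.35,0.35,0.35,0.35], offset=[[0.006,0,0.006],[0.006,0,0.006],[0.006,0,0.006],[0.006,0,0.006],[0.006,0,0.006]], rotation=[[0,0,0],[0,0,0],[0,0,0],[0,0,0],[0,0,0]])

```text
clock: 8.65
eef_pos: [552.1, 35.8, 12.3]
ee_rot: [-180.0, -45.0, 78.4]
force: [-0.8, -2.7, 0.6]
gripper_width: 29.8
gripper_force: 1.7
```

Emit:
step_arm(jaw=[0.35,0.35,0.35,0.35,0.35], offset=[[0.006,0,0.006],[0.006,0,0.006],[0.006,0,0.006],[0.006,0,0.006],[0.006,0,0.006]], rotation=[[0,0,0],[0,0,0],[0,0,0],[0,0,0],[0,0,0]])

```text
clock: 9.28
eef_pos: [560.8, 77.2, 12.3]
ee_rot: [-180.0, -45.0, 78.4]
force: [-0.8, -3.0, 0.1]
gripper_width: 30.1
gripper_force: 1.8
```

Emit:
step_arm(jaw=[0.35,0.35,0.35,0.35,0.35], offset=[[0.006,0,0.006],[0.006,0,0.006],[0.006,0,0.006],[0.006,0,0.006],[0.005,0,0.005]], rotation=[[0,0,0],[0,0,0],[0,0,0],[0,0,0],[0,0,0]])

```text
clock: 9.9
eef_pos: [569.0, 117.5, 12.3]
ee_rot: [-180.0, -45.0, 78.4]
force: [-0.6, -2.5, 0.4]
gripper_width: 29.7
gripper_force: 1.8
```

Emit:
step_arm(jaw=[0.35,0.35,0.35], offset=[[0.003,0,0.003],[0.002,0,0.002],[0,0,0]], rotation=[[0,0,0],[0,0,0],[0,0,0]])

```text
clock: 10.28
eef_pos: [570.3, 124.1, 12.4]
ee_rot: [-180.0, -45.0, 78.4]
force: [0.0, -1.1, -0.7]
gripper_width: 29.7
gripper_force: 0.9
```

Run:
```python
from h import *
s=bot.read_state();print(s["clock"],np.round(s["eef_pos"],1),np.round(s["joints"]))
for c in("top","side"):
    p=bot.capture(c);hsv=cv2.cvtColor(p["img"],cv2.COLOR_RGB2HSV)
    m=cv2.inRange(hsv,(105,120,40),(125,255,255))
    n,l,st,ce=cv2.connectedComponentsWithStats(m)
    for i in range(1,n):
        if st[i,4]>8: print(c,st[i],onz(p,ce[i],20)[:2].round())
    print([(np.round(d["centre"]),d["conf"],onz(p,d["centre"],110)[:2].round()) for d in bot.spot_in(p,"blue_can")[:1]])
```

```text
10.275 [570.3 124.1  12.4] [ 28.  61. -29. 113. -62.  23.  62.]
top [186 154  36  24 252] [714. 127.]
top [192 215  10   4  12] [554. 143.]
[(array([187., 207.]), 0.85, array([568., 158.]))]
side [257 153  19  15 142] [696.  84.]
[(array([214., 125.]), 0.67, array([580., 190.]))]
```

Emit:
step_arm(jaw=[0.35,0.35,0.35,0.35,0.35], offset=[[-0.015,0,-0.015],[-0.03,0,-0.03],[-0.03,0,-0.03],[0.035,0,-0.035],[0.035,0,-0.035]], rotation=[[0,0,0],[0,0,0],[0,0,0],[0,0,0],[0,0,0]])

```text
clock: 11.1
eef_pos: [548.2, 17.9, 112.0]
ee_rot: [-179.8, -45.0, 78.1]
force: [0.3, 0.2, 0.0]
gripper_width: 30.0
gripper_force: 0.0
```

Emit:
step_arm(jaw=[0.35,0.35,0.35,0.35,0.35], offset=[[0.035,0,-0.035],[0.035,0,-0.035],[0.04,0,-0.04],[0,0,0],[0,0,0]], rotation=[[0,0,0],[0,0,0],[0,0,0],[0,-0.157,0],[0,-0.157,0]])

```text
clock: 11.72
eef_pos: [548.7, 17.2, 268.0]
ee_rot: [179.9, -26.7, 78.2]
force: [0.1, 1.6, -1.3]
gripper_width: 29.9
gripper_force: 0.0
```

Emit:
step_arm(jaw=[0.35,0.35,0.35,0.35,0.35], offset=[[0,0,0],[0,0,0],[0,0,0],[0,0,0],[0,0,0]], rotation=[[0,-0.157,0],[0,-0.157,0],[0,-0.157,0],[0,0,0.18],[0,0,0.18]])

```text
clock: 12.35
eef_pos: [548.1, 19.5, 267.1]
ee_rot: [-180.0, 0.1, 57.4]
force: [0.1, -0.2, 0.3]
gripper_width: 29.9
gripper_force: 0.0
```

Run:
```python
from h import *
s=bot.read_state();print(s["clock"],np.round(s["eef_pos"],1),np.round(s["ee_rot"],1),np.round(s["joints"]))
for c in("top","side"):
    p=bot.capture(c)
    print(c,[(np.round(d["centre"]),d["conf"],onz(p,d["centre"],110)[:2].round()) for d in bot.spot_in(p,"blue_can")[:1]])
    save(p,c+"2")
a=cv2.imread("pics/top2.png")[120:250,150:320];b=cv2.imread("pics/side2.png")[90:220,160:330]
cv2.imwrite("pics/c3.png",np.hstack([cv2.resize(i,(400,306),interpolation=cv2.INTER_CUBIC) for i in(a,b)]))
```

```text
12.35 [548.1  19.5 267.1] [-1.80e+02  1.00e-01  5.74e+01] [-13.  26.  12. 101.  -6.  54. -31.]
top [(array([187., 205.]), 0.61, array([573., 158.]))]
side [(array([219., 136.]), 0.94, array([573., 135.]))]
```

View pics/c3.png

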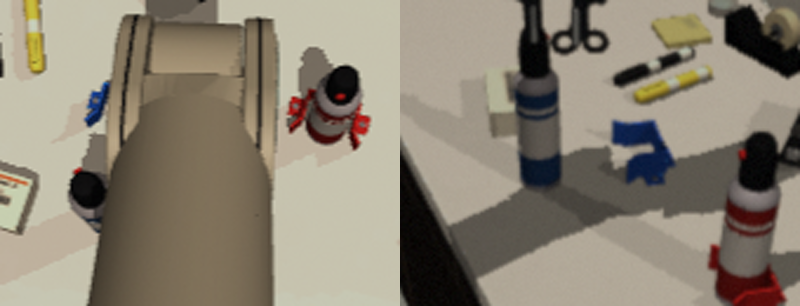

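The can stands upright at its staging spot: (90,200) in the left half, (540,130) in the right. The holder mouth is free. I'll turn the tool and come round behind the can.

Emit:
step_arm(jaw=[0.35,0.35,0.35,0.35,0.35], offset=[[0,0,0],[0,0,0],[0,0,0],[0,0,0],[0,0,0]], rotation=[[0,0,0.1755],[0,0,0.1755],[0,0,0.1755],[0,0,0.1755],[0,0,0.1755]])

```text
clock: 13.18
eef_pos: [548.7, 19.1, 266.9]
ee_rot: [-180.0, 0.0, 7.2]
force: [-0.9, 0.6, 0.6]
gripper_width: 29.9
gripper_force: 0.0
```

Emit:
step_arm(jaw=[0.35,0.35,0.35,0.35,0.35], offset=[[0,0,0],[0,0,0],[-0.03,-0.045,0],[-0.03,-0.045,0],[-0.03,-0.045,0]], rotation=[[0,0,0.1755],[0,0,0.1755],[0,0,0],[0,0,0],[0,0,0]])

```text
clock: 13.8
eef_pos: [490.1, 172.0, 267.0]
ee_rot: [-180.0, 0.0, -12.6]
force: [-0.0, 1.1, 0.3]
gripper_width: 30.1
gripper_force: 0.0
```

Emit:
step_arm(jaw=[0.35,0.35,0.35,0.35,0.35], offset=[[0,0,0],[0,0,0],[0,0,0],[0,0,0],[0,0,0]], rotation=[[0,0.157,0],[0,0.157,0],[0,0.157,0],[0,0.157,0],[0,0.157,0]])

```text
clock: 14.42
eef_pos: [492.5, 171.9, 287.6]
ee_rot: [177.3, -37.1, -12.4]
force: [-0.1, -0.2, -0.8]
gripper_width: 29.9
gripper_force: 0.0
```

Emit:
step_arm(jaw=[0.35], offset=[[0,0,0]], rotation=[[0,0,0]])

```text
clock: 14.55
eef_pos: [491.4, 175.5, 286.8]
ee_rot: [177.1, -36.9, -11.8]
force: [-0.1, 0.1, -0.1]
gripper_width: 30.0
gripper_force: 0.0
```

Run:
```python
from fit import *
s=bot.read_state();print(s["clock"],np.round(s["eef_pos"],1),np.round(s["ee_rot"],1),np.round(s["joints"]))
p=bot.capture("wrist");save(p,"w2")
# wrist -> world extrinsics
T=np.array(p["tool_from_camera"]);Rw=Ro.from_euler("xyz",s["ee_rot"],degrees=True).as_matrix()
Rc=Rw@T[:3,:3];tc=Rw@T[:3,3]+np.array(s["eef_pos"]);p["R"]=Rc.T;p["t"]=-Rc.T@tc
m,l,st,ce=mask(p)
for i in range(1,len(st)):
    if st[i,4]>80: print(i,st[i],ce[i].round(),onz(p,ce[i],18)[:2].round())
for n in("blue_can","blue_holder"):print(n,[(np.round(d["centre"]),d["conf"]) for d in bot.spot_in(p,n)[:2]])
np.savez("w2.npz",R=p["R"],t=p["t"],K=p["intrinsics"],img=p["img"])
print("axis of can guess proj",proj(p,[576,153,0]),proj(p,[576,153,205]))
```

```text
14.55 [491.4 175.5 286.8] [177.1 -36.9 -11.8] [ -86.   25.   59.  130.   30.   14. -164.]
1 [216 126  59  36 683] [245. 138.] [716. 127.]
blue_can [(array([256., 194.]), 0.84)]
blue_holder [(array([244., 138.]), 0.97)]
axis of can guess proj [248.39417746 225.44138506] [253.04559249 166.42720448]
```

View pics/w2.png

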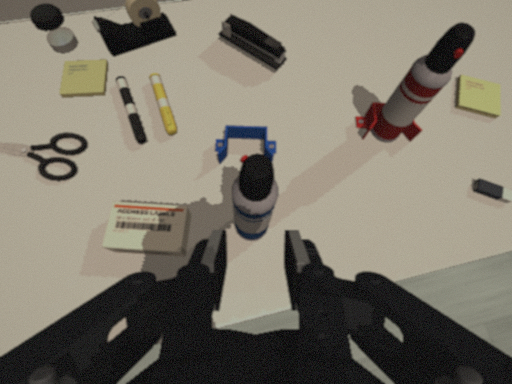

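The wrist view shows the can at (255,195) directly in front of the holder's mouth at (245,138). However, joints 6 and 7 are near their limits in this posture. I'll untilt, flip the tool half a turn, and use a smaller tilt nearer the can.

Emit:
step_arm(jaw=[0.35,0.35,0.35,0.35,0.35], offset=[[0,0,0],[0,0,0],[0,0,0],[0,0,0],[0,0,0]], rotation=[[0,-0.13,0],[0,-0.13,0],[0,-0.13,0],[0,-0.13,0],[0,-0.13,0]])

```text
clock: 15.32
eef_pos: [494.4, 171.1, 287.7]
ee_rot: [178.1, -0.5, -14.3]
force: [0.5, -0.8, 0.1]
gripper_width: 30.1
gripper_force: 0.0
```

Run:
```python
from fit import *
s=bot.read_state();print(s["clock"],np.round(s["eef_pos"],1),np.round(s["ee_rot"],1),np.round(s["joints"]))
d=dict(np.load("w2.npz"));p={"R":d["R"],"t":d["t"],"intrinsics":d["K"],"img":d["img"]}
m,l,st,ce=mask(p);M=(l==1).astype(float)
wgt=np.ones_like(M);wgt[163:]=0;wgt[150:,233:]=0
f=lambda v:(wgt*np.abs(render(p,*v,3)-M)).sum()/M.sum()
r=DE(f,[(670,730),(100,155),(-.6,.2)],popsize=10,maxiter=25,seed=1);print(r.x[:2],np.degrees(r.x[2]),r.fun)
c=[576,153]
print("can base bottom edge px",proj(p,[c[0]-26,c[1],0]))
for q,z in(((252,238),0),((257,163),205)):print(onz(p,q,z).round())
```

```text
15.325 [494.4 171.1 287.7] [178.1  -0.5 -14.3] [ -37.   23.   19.  103.   -7.   56. -119.]
[701.53933092 128.65682782] -20.509200668466402 0.4704676599776075
can base bottom edge px [252.33315663 241.84840248]
[556. 152.   0.]
[579. 149. 205.]
```

Emit:
step_arm(jaw=[0.3,0.3,0.3,0.3,0.3], offset=[[0,0,0],[0,0,0],[0,0,0],[0,0,0],[0,0,0]], rotation=[[0,0,-0.18],[0,0,-0.18],[0,0,-0.18],[0,0,-0.18],[0,0,-0.18]])

```text
clock: 15.95
eef_pos: [494.1, 170.7, 287.0]
ee_rot: [178.2, 1.2, 37.6]
force: [-0.0, 0.5, -0.1]
gripper_width: 25.5
gripper_force: 0.0
```

Emit:
step_arm(jaw=[0.3,0.3,0.3,0.3,0.3], offset=[[0,0,0],[0,0,0],[0,0,0],[0,0,0],[0,0,0]], rotation=[[0,0,-0.18],[0,0,-0.18],[0,0,-0.18],[0,0,-0.18],[0,0,-0.18]])

```text
clock: 16.58
eef_pos: [494.0, 170.6, 287.0]
ee_rot: [179.8, 2.1, 89.2]
force: [-1.2, 0.7, -0.4]
gripper_width: 25.8
gripper_force: 0.0
```

Emit:
step_arm(jaw=[0.3,0.3,0.3,0.3,0.3], offset=[[0,0,0],[0,0,0],[0,0,0],[0,0,0],[0,0,0]], rotation=[[0,0,-0.18],[0,0,-0.18],[0,0,-0.18],[0,0,-0.18],[0,0,-0.18]])

```text
clock: 17.2
eef_pos: [494.0, 170.5, 287.1]
ee_rot: [-178.4, 1.5, 140.8]
force: [-0.2, 1.2, -0.7]
gripper_width: 25.7
gripper_force: 0.0
```

Emit:
step_arm(jaw=[0.3,0.3,0.3,0.3], offset=[[0,0,0],[0,0,0],[0,0,0],[0,0,0]], rotation=[[0,0,-0.14],[0,0,-0.14],[0,0,-0.14],[0,0,0]])

```text
clock: 17.7
eef_pos: [494.0, 170.6, 286.9]
ee_rot: [-177.9, 0.7, 164.4]
force: [-0.7, -0.2, 0.1]
gripper_width: 25.5
gripper_force: 0.0
```

Run:
```python
from h import *
s=bot.read_state();print(s["clock"],np.round(s["eef_pos"],1),np.round(s["ee_rot"],1),np.round(s["joints"]))
```

```text
17.7 [494.  170.6 286.9] [-177.9    0.7  164.4] [ -6.  24. -25. 102.  14.  58.  38.]
```

Emit:
step_arm(jaw=[0.3,0.3,0.3,0.3,0.3], offset=[[-0.041,0,0],[0,0,0],[0,0,0],[0,0,0],[0,0,0]], rotation=[[-0.037,0,-0.05],[0,-0.14,0],[0,-0.14,0],[0,-0.14,0],[0,-0.14,0]])

```text
clock: 18.32
eef_pos: [533.6, 158.2, 287.2]
ee_rot: [-179.7, 31.1, 167.2]
force: [-0.3, -0.1, 1.3]
gripper_width: 25.9
gripper_force: 0.0
```

Emit:
step_arm(jaw=[0.3], offset=[[0,0,0]], rotation=[[0,0,0]])

```text
clock: 18.45
eef_pos: [532.2, 159.6, 286.1]
ee_rot: [-179.4, 30.8, 167.6]
force: [0.3, -0.9, 0.2]
gripper_width: 25.8
gripper_force: 0.0
```

Run:
```python
from h import *
s=bot.read_state();print(s["clock"],np.round(s["eef_pos"],1),np.round(s["ee_rot"],1),np.round(s["joints"]))
R=Ro.from_euler("xyz",s["ee_rot"],degrees=True).as_matrix();print(R.round(2))
```

```text
18.45 [532.2 159.6 286.1] [-179.4   30.8  167.6] [-27.  16.  -8. 122.  54.  31.  -1.]
[[-0.84  0.22  0.5 ]
 [ 0.18  0.98 -0.12]
 [-0.51 -0.01 -0.86]]
```

Emit:
step_arm(jaw=[0.3,0.3,0.3,0.3,0.3], offset=[[0.007,0,-0.004],[0.0294,0,0.0379],[0.0294,0,0.0379],[0.0294,0,0.0379],[0,0,0]], rotation=[[0,-0.12,0],[0,0,0],[0,0,0],[0,0,0],[0,0,0]])

```text
clock: 19.08
eef_pos: [526.4, 154.2, 157.7]
ee_rot: [-178.3, 35.9, 167.6]
force: [-0.9, -0.4, 0.6]
gripper_width: 25.9
gripper_force: 0.0
```

Run:
```python
from h import *
s=bot.read_state();print(s["clock"],np.round(s["eef_pos"],1),np.round(s["ee_rot"],1),np.round(s["joints"]))
```

```text
19.075 [526.4 154.2 157.7] [-178.3   35.9  167.6] [-36.  32.  -1. 134. 108.  30. -64.]
```

Emit:
step_arm(jaw=[0.3,0.3,0.3], offset=[[0.012,0,0.016],[0.012,0,0.016],[0,0,0]], rotation=[[0,0,0],[0,0,0],[0,0,0]])

```text
clock: 19.45
eef_pos: [526.9, 154.6, 121.3]
ee_rot: [-178.7, 36.2, 167.4]
force: [-0.4, 0.2, 0.5]
gripper_width: 25.5
gripper_force: 0.0
```

Run:
```python
from h import *
s=bot.read_state();print(s["clock"],np.round(s["eef_pos"],1),np.round(s["ee_rot"],1),np.round(s["joints"]))
```

```text
19.45 [526.9 154.6 121.3] [-178.7   36.2  167.4] [-33.  37.  -5. 135. 117.  34. -74.]
```

Emit:
step_arm(jaw=[0.3,0.3,0.3,0.3,0.3], offset=[[0.012,0.007,0.016],[0.012,0,0.016],[0.012,0,0.016],[0.012,0,0.016],[0,0,0]], rotation=[[0,0,0],[0,0,0],[0,0,0],[0,0,0],[0,0,0]])

```text
clock: 20.08
eef_pos: [526.9, 160.7, 41.1]
ee_rot: [-178.6, 36.2, 167.5]
force: [-0.0, 0.1, 1.0]
gripper_width: 25.7
gripper_force: 0.0
```

Run:
```python
from h import *
s=bot.read_state();print(s["clock"],np.round(s["eef_pos"],1),np.round(s["ee_rot"],1),np.round(s["joints"]))
```

```text
20.075 [526.9 160.7  41.1] [-178.6   36.2  167.5] [-31.  49. -10. 136. 127.  44. -87.]
```

Emit:
step_arm(jaw=[0.3,0.3,0.3,0.3,0.3], offset=[[0.0082,0,0.0112],[0.0082,0,0.0112],[-0.0065,0,0.0047],[-0.0048,0,0.0035],[-0.0032,0,0.0024]], rotation=[[0,0,0],[0,0,0],[0,0,0],[0,0,0],[0,0,0]])

```text
clock: 20.7
eef_pos: [543.8, 156.7, 12.9]
ee_rot: [-178.7, 36.1, 167.5]
force: [-0.5, 0.4, 0.6]
gripper_width: 25.8
gripper_force: 0.0
```

Emit:
step_arm(jaw=[0.3,0.3,0.3,0.3,0.3], offset=[[-0.0032,0,0.0024],[-0.004,0,0.003],[-0.0048,0,0.0035],[-0.0056,0,0.0041],[-0.0056,0,0.0041]], rotation=[[0,0,0],[0,0,0],[0,0,0],[0,0,0],[0,0,0]])

```text
clock: 21.32
eef_pos: [569.5, 151.2, 12.0]
ee_rot: [-178.7, 35.9, 167.7]
force: [-6.7, 1.3, 4.8]
gripper_width: 25.9
gripper_force: 3.1
```

Run:
```python
from fit import *
s=bot.read_state();print(s["clock"],np.round(s["eef_pos"],1),np.round(s["ee_rot"],1),np.round(s["joints"]))
p=bot.capture("wrist");q=bot.capture("side")
im=np.hstack([cv2.resize(p["img"],(400,300)),cv2.resize(q["img"][70:190,180:340],(400,300))]);cv2.imwrite("pics/c4.png",im[:,:,::-1])
```

```text
21.325 [569.5 151.2  12. ] [-178.7   35.9  167.7] [-27.  53.  -8. 131. 131.  43. -85.]
```

View pics/c4.png

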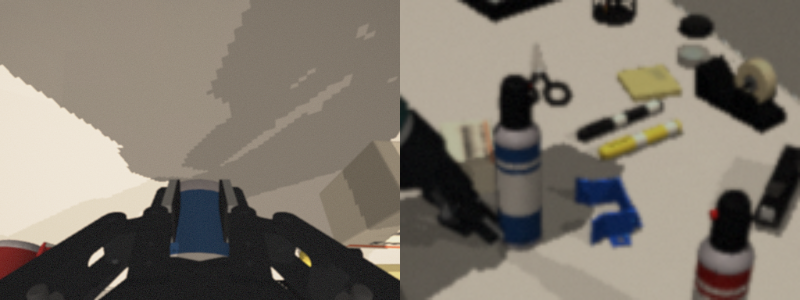

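The can is upright and centred between the fingertips: (200,215) in the wrist half, (520,160) in the side half. The holder is right ahead. I'll continue the push with a slight steer to the left.

Emit:
step_arm(jaw=[0.3,0.3,0.3,0.3,0.3], offset=[[-0.0066,0.0004,0.0029],[-0.0056,0.0004,0.0041],[-0.0056,0.0004,0.0041],[-0.0056,0.0004,0.0041],[-0.0056,0.0004,0.0041]], rotation=[[0,0,0],[0,0,0],[0,0,0],[0,0,0],[0,0,0]])

```text
clock: 22.05
eef_pos: [605.8, 144.2, 13.6]
ee_rot: [-178.7, 36.1, 167.5]
force: [-1.7, 0.3, -1.3]
gripper_width: 25.4
gripper_force: 1.3
```

Emit:
step_arm(jaw=[0.3,0.3,0.3,0.3,0.3], offset=[[-0.0056,0.0004,0.0041],[-0.0056,0.0004,0.0041],[-0.0056,0.0004,0.0041],[-0.0056,0.0004,0.0041],[-0.0056,0.0004,0.0041]], rotation=[[0,0,0],[0,0,0],[0,0,0],[0,0,0],[0,0,0]])

```text
clock: 22.68
eef_pos: [640.0, 138.4, 13.6]
ee_rot: [-178.7, 36.1, 167.5]
force: [-2.5, 0.6, -0.7]
gripper_width: 25.6
gripper_force: 1.3
```

Run:
```python
from h import *
s=bot.read_state();print(s["clock"],np.round(s["eef_pos"],1),np.round(s["ee_rot"],1),np.round(s["joints"]),np.round(s["force"],1))
for c,z in(("top",110),("side",110)):
    p=bot.capture(c)
    print(c,[(np.round(d["centre"]),d["conf"],onz(p,d["centre"],z)[:2].round()) for d in bot.spot_in(p,"blue_can")[:1]])
```

```text
22.675 [640.  138.4  13.6] [-178.7   36.1  167.5] [-24.  52.  -4. 122. 130.  34. -78.] [-2.5  0.6 -0.7]
top [(array([198., 173.]), 0.7, array([660., 133.]))]
side [(array([255., 133.]), 0.8, array([668., 109.]))]
```

Emit:
step_arm(jaw=[0.3,0.3,0.3,0.3,0.3], offset=[[-0.004,0.0004,0.003],[-0.004,0.0004,0.003],[-0.004,0.0004,0.003],[-0.004,0.0004,0.003],[-0.0024,0,0.0018]], rotation=[[0,0,0],[0,0,0],[0,0,0],[0,0,0],[0,0,0]])

```text
clock: 23.5
eef_pos: [662.6, 135.2, 13.3]
ee_rot: [-178.8, 36.1, 167.6]
force: [-4.5, 1.4, 3.1]
gripper_width: 25.4
gripper_force: 2.3
```

Emit:
step_arm(jaw=[0.3,0.3,0.3], offset=[[-0.0016,0,0.0012],[-0.0016,0,0.0012],[-0.0016,0,0.0012]], rotation=[[0,0,0],[0,0,0],[0,0,0]])

```text
clock: 23.88
eef_pos: [668.2, 133.5, 13.2]
ee_rot: [-178.7, 36.1, 167.5]
force: [-5.6, 2.4, 4.1]
gripper_width: 25.4
gripper_force: 2.4
```

Nearly home. I'll make small steps until the force rises against the back wall.

Emit:
step_arm(jaw=[0.3,0.3], offset=[[-0.0016,0,0.0012],[-0.0008,0,0.0006]], rotation=[[0,0,0],[0,0,0]])

```text
clock: 24.12
eef_pos: [670.0, 133.1, 12.8]
ee_rot: [-178.7, 36.0, 167.6]
force: [-11.0, 2.9, 7.2]
gripper_width: 25.8
gripper_force: 5.1
```

Emit:
step_arm(jaw=[0.3,0.3], offset=[[-0.0008,0,0.0006],[-0.0008,0,0.0006]], rotation=[[0,0,0],[0,0,0]])

```text
clock: 24.38
eef_pos: [670.4, 133.1, 12.4]
ee_rot: [-178.7, 35.8, 167.6]
force: [-13.9, 1.7, 7.8]
gripper_width: 25.5
gripper_force: 7.6
```

Emit:
step_arm(jaw=[0.3,0.3,0.3,0.3,0.3], offset=[[-0.001,0,0.0007],[0,0,0],[0.005,0,-0.0037],[0.024,0,-0.0177],[0.032,0,-0.0236]], rotation=[[0,0,0],[0,0,0],[0,0,0],[0,0,0],[0,0,0]])

```text
clock: 25.0
eef_pos: [602.4, 148.4, 14.7]
ee_rot: [-178.8, 36.4, 167.3]
force: [-0.5, 0.9, -0.4]
gripper_width: 25.4
gripper_force: 0.0
```

Emit:
step_arm(jaw=[0.3,0.3,0.3], offset=[[0.032,0,-0.0236],[0,0,0],[0,0,0]], rotation=[[0,0,0],[0,0,0],[0,0,0]])

```text
clock: 25.38
eef_pos: [563.7, 158.0, 14.4]
ee_rot: [-178.8, 36.3, 167.4]
force: [0.8, 0.2, 0.5]
gripper_width: 25.6
gripper_force: 0.0
```

Run:
```python
from fit import *
s=bot.read_state();print(s["clock"],np.round(s["eef_pos"],1),np.round(s["force"],1))
im=[]
for c,x,y in(("top",150,120),("side",215,70)):
    p=bot.capture(c);a=p["img"].copy()
    print(c,[(np.round(d["centre"]),d["conf"]) for d in bot.spot_in(p,"blue_can")[:1]],"parked axis px",proj(p,[701.5,128.5,0]).round(1),proj(p,[701.5,128.5,205]).round(1))
    # expected parked-can outline at base front & cap top
    sc=5;b=cv2.resize(a[y:y+96,x:x+80],None,fx=sc,fy=sc,interpolation=cv2.INTER_CUBIC)
    t=np.linspace(0,2*np.pi,60)
    for r,z,col in((26,0,(0,255,0)),(26,150,(0,255,0)),(17.5,205,(255,255,0))):
        q=np.array([proj(p,[701.5+r*np.cos(u),128.5+r*np.sin(u),z]) for u in t]);q=((q+.5-[x,y])*sc).astype(np.int32)
        cv2.polylines(b,[q],True,col,1)
    im.append(b)
cv2.imwrite("pics/c5.png",np.hstack(im)[:,:,::-1])
```

```text
25.375 [563.7 158.   14.4] [0.8 0.2 0.5]
top [(array([200., 162.]), 0.64)] parked axis px [204.1 168.9] [195.2 147. ]
side [(array([266., 126.]), 0.95)] parked axis px [261.3 157.5] [263.9  95.2]
```

View pics/c5.png

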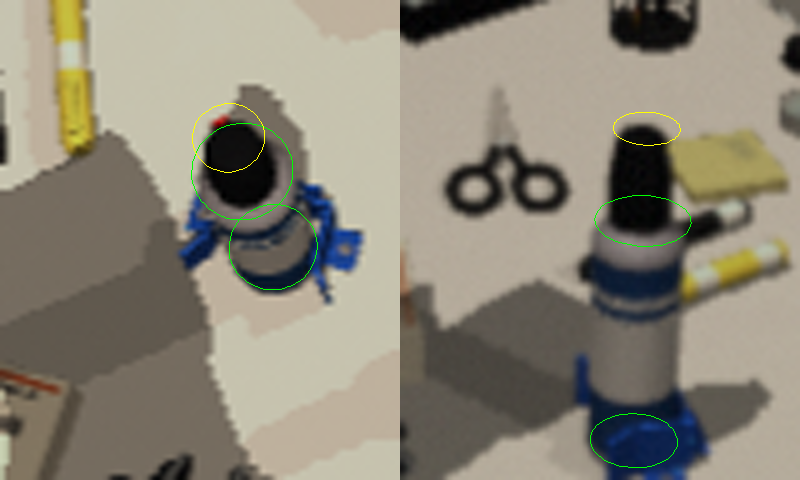

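The can stands upright inside the holder. Its base front edge is on the predicted parked outline, about 3 mm ahead of the lips, and the force rose to about 14 N with the TCP stopped at the expected x of 670. I'll check the bystanders, then hand in.

Run:
```python
from h import *
for c in("top","side"):
    p=bot.capture(c)
    for n in("blue_can","red_can","label_box","eraser","sticky_notes"):
        print(c,n,[(np.round(d["centre"]),round(d["conf"],2)) for d in bot.spot_in(p,n)[:2]])
a=cv2.imread("pics/side1.png");b=p["img"][:,:,::-1]
d=cv2.absdiff(a,b).max(2)
for n,(x,y) in dict(eraser=(276,273),notes=(363,270),box=(208,131),red=(308,182)).items():print(n,d[y-14:y+14,x-14:x+14].mean().round(1))
print(bot.close_job())
```

```text
top blue_can [(array([198., 162.]), 0.96)]
top red_can [(array([289., 164.]), 0.72)]
top label_box []
top eraser [(array([333., 225.]), 0.7)]
top sticky_notes [(array([290., 166.]), 0.67), (array([354., 164.]), 0.66)]
side blue_can [(array([262., 128.]), 0.62)]
side red_can [(array([311., 185.]), 0.95)]
side label_box [(array([213., 128.]), 0.84)]
side eraser [(array([278., 275.]), 0.61)]
side sticky_notes [(array([363., 270.]), 0.94)]
eraser 6.4
notes 7.2
box 35.1
red 5.2
the job is handed in; nothing more can be done
None
```

The blue can was pushed upright into the blue holder until it stopped against what I took to be the back wall, the fingers are drawn back about 100 mm, and the job is handed in at about 26 s; the red can, eraser and sticky notes look unmoved, but the arm's shadow or body over the label box kept me from confirming that one (side-view spot within about 6 pixels of the start).

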